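Put the forming dies away and close the die tray

ROBOT

A 7-joint arm with a two-finger parallel gripper is mounted at the origin on the work surface. World frame = base frame: x ahead of the robot, y to its left, z up, the work surface at z = 0. Lengths are in m, angles in rad, forces in N, time in s.
With the tool pointing down it reaches from about 0.4 to 0.85 m from the base axis. Payload 10.4 kg.
Tool frame: the origin (TCP) lies between the finger pads; the fingertips stand manip.tip_extent ahead of it and the grasp point (between the pads) lies 6 mm ahead of it (manip.tip_extent is the distance from the TCP to the fingertips, in m); z points along the fingers, y is the line along which they close (so a half turn about z gives the same grasp; the last joint's range is limited). The gripper opens to 85 mm and grips with 20 to 120 N. Pads are 22 mm wide; open, the fingers measure 114 mm over their backs; the gripper's body (76 mm by 85 mm) begins 54 mm behind the grasp point. The pads swing forward as they close: fully open they stand 13 mm farther back than shut.
Start: joints at [1.323, 0.332, -0.065, 1.46, 0.022, 1.35, -0.088], TCP at [0.139, -0.609, 0.256] pointing down, gripper open.
Joint ranges: [-2.6, 2.6], [-0.5, 2.12], [-1.47, 1.34], [0.16, 2.42], [-1.27, 4.41], [0.06, 2.06], [-2.6, 2.6]. Speed limits (rad/s): [2.22, 2.22, 2.79, 2.79, 3.14, 3.14, 3.14].

INTERFACE

Orientations are given as a unit quaternion [x, y, z, w].
In Python, from workcell import get_obs, optics, workorder, manip gives the robot as it stands.
- The arm moves only by the tool jog_arm, never from a script. Its argument "increments" is a list of rows, each a list of 7 numbers: the shift along the tool's x, y, z in m, then the turn, a rotation vector about the tool's x, y, z in rad, then the opening, from -1 (shut) to 1 (fully open). A call has 1 to 5 rows; each row is the pose to reach, as a shift and turn from the pose commanded when the call began, along the tool's axes at that moment; what a row does not reach only later rows make up. A row lasts 1/12 s, in which the tool goes at most 41.7 mm and 7.16 degrees, less where a joint would pass 70% of its speed; a pose out of reach is approached as far as the arm can. A call with a gripper value outside its range is refused whole. The fingers move at their own pace and stop on an object; "grip_force" is the grip in N (left out, the last holds). Time passes only in rows, so rows that repeat a pose let the fingers close. It gives the time, the measured TCP pose, the force, the opening and the grip force at its end, in the units of the state.
- get_obs(): the state, without advancing time (a new reading comes with each control period).
- optics.camera(name): name is "side" or "top" or "wrist"; returns a dict with "color" (420x560x3 uint8, red, green, blue), "depth" (420x560 float32, m along the optical axis (not along the pixel's ray), 0 where there is no reading), "K" (3x3 intrinsics, pixels), "R" (3x3) and "t" (3): a world point X has camera coordinates R X + t. Camera axes: x right, y down, z forward; pixel columns grow to the right and rows downward; lengths in m; the calibration is good to about 2 mm. The wrist camera is an equidistant fisheye: a pixel r from the principal point sees the ray r / f radians off the axis. A picture is of the moment at which its call begins.
- workorder.hand_in(): hands the job in; it is judged then, once.
The state is a dict: "clock": time; "joint_pos": joint angles; "joint_velocities": joint speeds; "tau": joint torques, N m; "position": TCP position; "ee_rot": TCP orientation; "ft_force": force on the tool from outside, world axes, zero at the start; "torque": the same for the moment, N m; "grip_width": opening from 0.0 (shut) to 1.0 (fully open); "grasp_force": force on a finger pad.
Only numpy, scipy, OpenCV 4.12 (cv2) and the standard library are available. Lean on these libraries where they do the work, as an engineer would, in place of code of your own. Each camera call takes 0.05 s, during which the arm holds its last target. There are 200 camera calls.

TASK

Put the oblong and the square steel die away upright in the nests of the wooden tray that match their shapes, fully home, leaving the round die in its own nest; then fit the plywood cover over the tray's two pegs so that it lies flat on both end blocks. Set the pieces down gently rather than dropping them, and leave everything else on the bench where it is.

Things in the scene. Friction and masses are not known exactly. Their poses are not given: they have to be found in the camera images.
- tray: light-wood die tray, fixed. Origin: centre of its underside; y along its length (236 mm), x across (76 mm). Base board 8 mm thick. At each end (y = +-103 mm) a raised block, 26 mm along y, 70 mm along x, top at z = 58 mm, with an upright steel peg in its centre, diameter 10 mm, tip at z = 76 mm. Between them three nest blocks side by side, at y = -60, 0, +60 mm, in varying order.
- nest_oblong: fixed wooden nest block in the tray, 70 mm (x) x 60 mm (y) x 22 mm high, with a rectangular pocket 27 mm along x by 49 mm along y in the middle of its top, 12 mm deep, 2 mm lead-in bevel, dark floor. Origin: centre of its underside, 8 mm above the bench; pocket floor 10 mm, top 22 mm above the origin. Axes parallel to the tray's.
- nest_square: fixed wooden nest block in the tray, 70 mm (x) x 60 mm (y) x 22 mm high, with a square pocket 39 x 39 mm in the middle of its top, 12 mm deep, 2 mm lead-in bevel, dark floor. Origin: centre of its underside, 8 mm above the bench; pocket floor 10 mm, top 22 mm above the origin. Axes parallel to the tray's.
- nest_round: fixed wooden nest block in the tray, 70 mm (x) x 60 mm (y) x 22 mm high, with a round pocket of diameter 43 mm (already holding the round die) in the middle of its top, 12 mm deep, 2 mm lead-in bevel, dark floor. Origin: centre of its underside, 8 mm above the bench; pocket floor 10 mm, top 22 mm above the origin. Axes parallel to the tray's.
- die_oblong: loose steel forming die, an upright prism, rectangular, 24 mm along its x by 46 mm along its y, 34 mm high (with a 2 mm high dome in the middle of the top face), 0.2 to 0.36 kg. Origin: centre of its underside, z up. Stands 22 mm proud of its nest block when home.
- die_square: loose steel forming die, an upright prism, square, 36 x 36 mm, 34 mm high (with a 2 mm high dome in the middle of the top face), 0.2 to 0.36 kg. Origin: centre of its underside, z up. Stands 22 mm proud of its nest block when home.
- die_round: loose steel forming die, an upright prism, round, diameter 40 mm, already in the round nest, 34 mm high (with a 2 mm high dome in the middle of the top face), 0.2 to 0.36 kg. Origin: centre of its underside, z up. Stands 22 mm proud of its nest block when home.
- cover: plywood cover plate, flat on the bench, handle up: 64 mm (x) x 232 mm (y) x 8 mm thick, about 0.16 kg, with two 13 mm through holes at y = +-103 mm that drop over the tray's pegs, and a dark bar handle in the middle. Origin: centre of its underside, z up. Home, its underside rests on the end blocks, 58 mm above the tray's origin, either way round.
- cover_handle (a point): the cover's bar handle: 16 mm wide along the cover's x, 60 mm long along its y, rising from 8 to 38 mm above the cover's underside; this point is on its centre line, 31 mm above the underside
- pliers: bystander: small steel pliers with black grips, 135 mm long, 10 mm high, lying flat; origin at the pivot, x towards the jaws
- spool: bystander: copper wire spool, diameter 36 mm, 24 mm high, standing
- bead_jar: bystander: glass jar with white cap, diameter 60 mm, 75 mm high
- tube: bystander: small amber bead jar with black cap, diameter 26 mm, 60 mm high
- bench_block: bystander: flat square steel bench block 60 x 60 x 18 mm: not a die, larger and flatter than the dies
- hammer: bystander: small hammer lying flat, 200 mm long
- bead_dish: bystander: open red dish 55 x 55 x 28 mm
Mind the look-alikes: they are no part of the job. What is shaped like the die_square but blue or purple is not meant.

How it is judged:
By the outcome, as a careful person would: the job done as asked, in the order asked, and still so for the second after the job is handed in, with the robot touching nothing.
It also fails if it takes over 72 s, if anything falls off the work surface, if the arm or the gripper's body presses on something with over 40 N, if the wrist force passes 120 N, or if a joint passes its speed limit or range.

## Working session

There is one attempt and no reset: what is moved stays moved. The work goes in short steps, Python scripts to look and compute and a tool call to move; the robot and the scene stay as the last step left them, time stands still between calls to the robot, and variables do not carry over. Pictures are saved under pics/ and viewed, at most 10 in all, crops included, and the job is handed in when it is done.

Besides the shell and the picture viewer there is one more tool, called after "Emit:" as name(argument=value, ...) on one line, values as JSON. jog_arm: Moves the arm, as the interface text tells. Its arguments: {"type":"object","properties":{"increments":{"type":"array"},"grip_force":{"type":"number"}},"required":["increments"]}

```bash
mkdir -p pics
cat > h.py <<'E'
import numpy as np,cv2
from workcell import get_obs, optics, workorder, manip
E
python3 - <<'E'
from h import *
o=get_obs();print({k:np.round(v,3) for k,v in o.items()});print(manip.tip_extent)
for n in ("top","side"):
    c=optics.camera(n);np.savez(n+".npz",**c);print(n,c["K"].round(1).tolist(),c["R"].round(3).tolist(),c["t"].round(3).tolist())
    cv2.imwrite(f"pics/{n}0.png",cv2.resize(c["color"][...,::-1],(800,600),interpolation=cv2.INTER_CUBIC))
E
```

```text
{'clock': np.float64(0.0), 'joint_pos': array([ 1.323,  0.333, -0.065,  1.461,  0.022,  1.35 , -0.089]), 'joint_velocities': array([-0.   , -0.002, -0.002, -0.   , -0.   ,  0.   ,  0.   ]), 'tau': array([-1.0000e-03, -6.2544e+01,  4.9000e-02, -3.9161e+01,  1.6000e-02,
        1.0000e-02, -0.0000e+00]), 'position': array([ 0.139, -0.609,  0.255]), 'ee_rot': array([ 0.994,  0.112, -0.   , -0.001]), 'ft_force': array([ 0.08 ,  0.638, -0.114]), 'torque': array([-0.003, -0.004, -0.012]), 'grasp_force': np.float64(0.0), 'grip_width': np.float64(0.998)}
0.025
top [[498.4, 0.0, 279.2], [0.0, 498.4, 210.4], [0.0, 0.0, 1.0]] [[-0.025, -0.999, -0.027], [-0.985, 0.029, -0.173], [0.173, 0.022, -0.985]] [-0.004, 0.584, 1.006]
side [[464.0, 0.0, 280.1], [0.0, 464.0, 201.3], [0.0, 0.0, 1.0]] [[0.998, -0.062, -0.003], [-0.034, -0.504, -0.863], [0.052, 0.861, -0.505]] [-0.566, 0.053, 1.018]
```

View pics/top0.png

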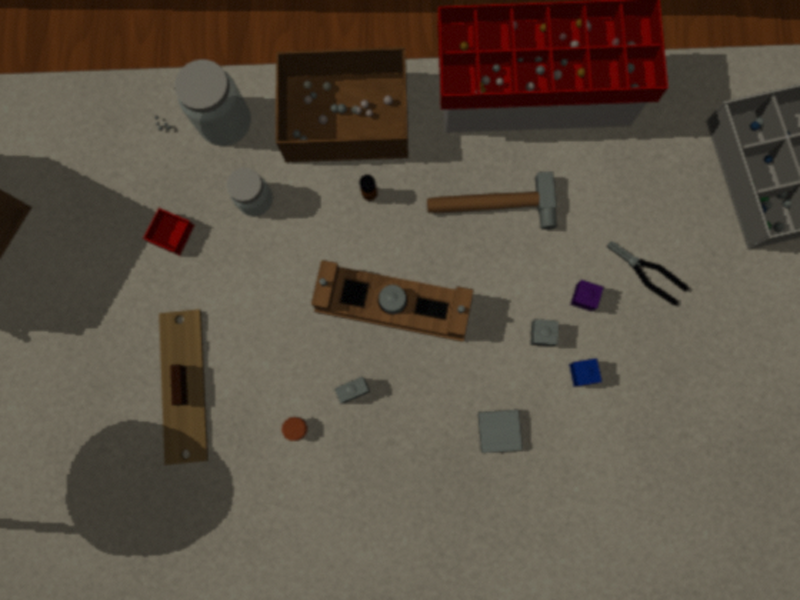

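The top view shows the tray centred at (392,298), with pegs at (325,282) and (461,309), the square pocket at (355,291) and the oblong pocket at (432,307). The oblong die is at (352,389), the grey square die at (545,332) and the cover at (185,387) with its handle at (179,384).

```bash
cat >> h.py <<'E'
def world(c):
    v,u=np.mgrid[:420,:560];d=c["depth"];K=c["K"]
    P=np.stack([(u-K[0,2])/K[0,0]*d,(v-K[1,2])/K[1,1]*d,d],-1)
    return (P-c["t"])@c["R"]
def rect(W,seed,r,zlo,zhi):
    m=(np.abs(W[...,2]-(zlo+zhi)/2)<(zhi-zlo)/2)&(np.hypot(W[...,0]-seed[0],W[...,1]-seed[1])<r)
    p=W[m];(c,s,a)=cv2.minAreaRect((p[:,:2]*1000).astype(np.float32))
    # angle of the long side vs world x
    if s[0]<s[1]: a+=90;s=s[::-1]
    return np.round(c,1),np.round(s,1),round(((a+90)%180)-90,1),len(p),np.round(np.median(p[:,2])*1000,1),np.round(p.mean(0)*1000,1)
E
python3 - <<'E'
from h import *
c=dict(np.load("top.npz"));W=world(c)
pix=dict(tray=(392,298),pegA=(325,282),pegB=(461,309),sqpocket=(355,291),obpocket=(432,307),oblong=(352,389),square=(545,332),cover=(195,387),handle=(179,384),bench=(600,500))
S={}
for k,(u,v) in pix.items():
    S[k]=W[round(v/1.4286),round(u/1.4286)];print(k,S[k].round(4))
print("oblong",rect(W,S["oblong"],.045,.03,.04));print("square",rect(W,S["square"],.04,.03,.04))
print("cover",rect(W,S["cover"],.16,.005,.013));print("handle",rect(W,S["handle"],.06,.033,.045))
for z in((.05,.064),(.065,.085)):
  for k in("pegA","pegB"):print(k,z,rect(W,S[k],.045,*z))
print("die_round",rect(W,S["tray"],.035,.047,.057))
print("nestblocks",rect(W,S["tray"],.14,.025,.035),"all blocks",rect(W,S["tray"],.14,.05,.064))
E
```

```text
tray [ 0.5871 -0.0092  0.0516]
pegA [0.6111 0.0874 0.0756]
pegB [ 0.5654 -0.1108  0.0736]
sqpocket [0.6056 0.0486 0.0198]
obpocket [ 0.5781 -0.0689  0.017 ]
oblong [0.4569 0.0537 0.0327]
square [ 0.5341 -0.2354  0.0317]
cover [0.4666 0.2957 0.009 ]
handle [0.4695 0.3092 0.0411]
bench [ 0.286  -0.3075  0.0008]
oblong (array([455.9,  54.2]), array([45.5, 23.7]), -69.2, 231, np.float64(33.0), array([455.9,  54. ,  33.3]))
square (array([ 534.6, -237.1]), array([36.1, 34.4]), -3.5, 261, np.float64(33.4), array([ 534.2, -237.5,   33.4]))
cover (array([464.9, 299.7]), array([281.3, 223.3]), 33.2, 2286, np.float64(7.3), array([468.7, 314. ,   7.4]))
handle (array([470.1, 314.9]), array([59.6, 17.3]), 4.0, 212, np.float64(36.7), array([469.7, 314.5,  36.6]))
pegA (0.05, 0.064) (array([612.6,  90.2]), array([70.3, 26.2]), -13.0, 382, np.float64(56.7), array([611.5,  89.7,  56.7]))
pegB (0.05, 0.064) (array([ 566.1, -110.4]), array([70.1, 25.9]), -13.3, 391, np.float64(56.8), array([ 565.3, -110.2,   56.7]))
pegA (0.065, 0.085) (array([612.3,  89.4]), array([8.6, 8.1]), 88.2, 21, np.float64(74.4), array([611.5,  89.7,  73.7]))
pegB (0.065, 0.085) (array([ 565.2, -110.8]), array([8.5, 7.9]), 82.5, 21, np.float64(73.7), array([ 565.3, -110.4,   73.7]))
die_round (array([588.4, -10.3]), array([37.5, 36.3]), -0.7, 261, np.float64(50.8), array([588.7, -10.3,  51.1]))
nestblocks (array([571.9,  -6. ]), array([204.1, 188.9]), -67.3, 1818, np.float64(29.0), array([583.6,  -9.3,  29. ])) all blocks (array([589.4, -10. ]), array([232. ,  70.3]), 77.0, 951, np.float64(56.1), array([588.3, -11.1,  55.8]))
```

View pics/side0.png

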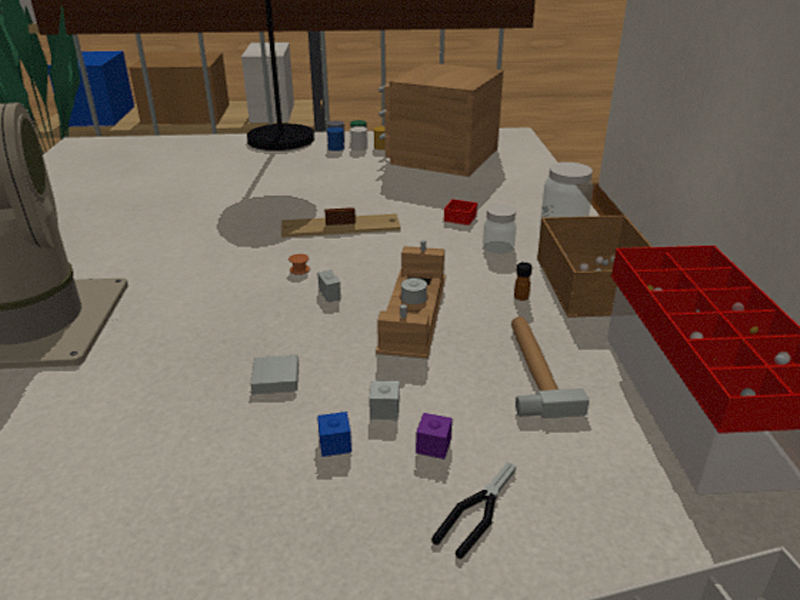

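The side view agrees with the layout: round die in the middle nest, grey square die at (384,398) between the blue and purple decoys, cover flat with its handle up. The measured sizes and heights match the spec. The tray is centred at about (0.589,-0.0103), yaw -13°.

```bash
cat >> h.py <<'E'
import sys
from scipy.spatial.transform import Rotation as Rn
def go(x,y,z,th):
    "row (tool axes) from the measured pose to TCP x,y,z with tool x at th deg, tool down"
    o=get_obs();R0=Rn.from_quat(o["ee_rot"]);t=np.radians(th)
    R1=Rn.from_matrix(np.array([[np.cos(t),np.sin(t),0],[np.sin(t),-np.cos(t),0],[0,0,-1]]))
    d=R0.inv().apply(np.array([x,y,z])-o["position"]);r=(R0.inv()*R1).as_rotvec()
    X=R0.as_matrix()[:,0];print("clk",o["clock"].round(2),"pos",o["position"].round(4),"th",np.degrees(np.arctan2(X[1],X[0])).round(2),"F",o["ft_force"].round(1),"g",round(float(o["grip_width"]),3),round(float(o["grasp_force"]),1),"J",o["joint_pos"].round(2))
    print("row",d.round(4),r.round(4))
E
python3 -c "
from h import *
go(.5345,-.2372,.16,86.5)
c=dict(np.load('top.npz'));W=world(c)
m=(abs(W[...,2]-.0075)<.003)&(abs(W[...,0]-.467)<.16)&(abs(W[...,1]-.31)<.06)
col=c['color'].astype(int);m&=(col[...,0]-col[...,2]>35)
p=(W[m][:,:2]*1000).astype(np.float32);print(len(p),cv2.minAreaRect(p))
"
```

```text
Traceback (most recent call last):
  File "h.py", line 20, in go
    X=R0.as_matrix()[:,0];print("clk",o["clock"].round(2),"pos",o["position"].round(4),"th",np.degrees(np.arctan2(X[1],X[0])).round(2),"F",o["ft_force"].round(1),"g",round(float(o["grip_width"]),3),round(float(o["grasp_force"]),1),"J",o["joint_pos"].round(2))
                                      ^^^^^^^^^^^^^^^^
AttributeError: 'float' object has no attribute 'round'
```

```bash
sed -i 's/o\["clock"\].round(2)/round(o["clock"],2)/' h.py
sed -i 's/o\["\([a-z_]*\)"\]\.round/np.array(o["\1"]).round/g' h.py
python3 -c "
from h import *
go(.5345,-.2372,.16,86.5)
c=dict(np.load('top.npz'));W=world(c)
m=(abs(W[...,2]-.0075)<.003)&(abs(W[...,0]-.467)<.16)&(abs(W[...,1]-.31)<.06)
col=c['color'].astype(int);m&=(col[...,0]-col[...,2]>35)
p=(W[m][:,:2]*1000).astype(np.float32);print(len(p),cv2.minAreaRect(p))
"
```

```text
clk 0.1 pos [ 0.1393 -0.609   0.2556] th 12.88 F [-0.7  0.5  0.6] g 1.0 0.0 J [ 1.32  0.33 -0.06  1.46  0.02  1.35 -0.09]
row [ 0.4682 -0.2742  0.0959] [-1.2000e-03 -8.0000e-04 -1.2849e+00]
1511 ((480.1260986328125, 316.4945068359375), (211.28848266601562, 64.78397369384766), 3.5507736206054688)
```

Emit:
jog_arm(increments=[[0.468,-0.274,0.096,0,0,-1.285,1],[0.468,-0.274,0.096,0,0,-1.285,1],[0.468,-0.274,0.096,0,0,-1.285,1],[0.468,-0.274,0.096,0,0,-1.285,1],[0.468,-0.274,0.096,0,0,-1.285,1]], grip_force=50)

```text
clock: 0.52
position: [0.2898, -0.4671, 0.2195]
ee_rot: [0.91, 0.415, -0.0, -0.0]
ft_force: [0.7, -0.6, 1.1]
grip_width: 0.998
grasp_force: 0.0
```

```bash
python3 -c "
from h import *
go(.5345,-.2372,.16,86.5)"
```

```text
clk 0.52 pos [ 0.2898 -0.4671  0.2195] th 49.04 F [ 0.7 -0.6  1.1] g 0.998 0.0 J [ 1.16  0.21 -0.26  1.7   0.06  1.24  0.17]
row [0.334  0.0341 0.0594] [-3.000e-04  0.000e+00 -6.538e-01]
```

Emit:
jog_arm(increments=[[0.334,0.034,0.059,0,0,-0.654,1],[0.334,0.034,0.059,0,0,-0.654,1],[0.334,0.034,0.059,0,0,-0.654,1],[0.334,0.034,0.059,0,0,-0.654,1],[0.334,0.034,0.059,0,0,-0.654,1]])

```text
clock: 0.93
position: [0.4401, -0.3275, 0.1835]
ee_rot: [0.738, 0.675, -0.0, -0.0]
ft_force: [0.7, -1.9, -0.3]
grip_width: 0.999
grasp_force: 0.0
```

```bash
python3 -c "
from h import *
go(.5345,-.2372,.16,86.5)"
```

```text
clk 0.93 pos [ 0.4401 -0.3275  0.1835] th 84.84 F [ 0.7 -1.9 -0.3] g 0.999 0.0 J [ 0.96  0.25 -0.46  1.74  0.12  1.18  0.37]
row [0.0984 0.0859 0.0235] [-0.0001  0.0001 -0.0289]
```

Emit:
jog_arm(increments=[[0.098,0.086,0.023,0,0,-0.029,1],[0.098,0.086,0.023,0,0,-0.029,1],[0.098,0.086,0.023,0,0,-0.029,1],[0.098,0.086,0.023,0,0,-0.029,1],[0.098,0.086,0.023,0,0,-0.029,1]])

```text
clock: 1.35
position: [0.536, -0.2357, 0.1599]
ee_rot: [0.728, 0.685, 0.001, -0.001]
ft_force: [0.7, -0.3, 0.4]
grip_width: 1.001
grasp_force: 0.0
```

```bash
cat >> h.py <<'E'
def fish(c,X):
    P=c["R"]@np.asarray(X,float)+c["t"];r=np.hypot(P[0],P[1]);a=np.arctan2(r,P[2])
    return c["K"][0,2]+c["K"][0,0]*a*P[0]/r,c["K"][1,2]+c["K"][1,1]*a*P[1]/r
def fworld(c):
    v,u=np.mgrid[:420,:560];K=c["K"];x=(u-K[0,2])/K[0,0];y=(v-K[1,2])/K[1,1];a=np.hypot(x,y)+1e-9
    d=c["depth"];s=np.tan(a)/a;P=np.stack([x*s*d,y*s*d,d],-1);return (P-c["t"])@c["R"]
E
python3 -c "
from h import *
go(.5345,-.2372,.042,86.5)
c=optics.camera('wrist');np.savez('w1.npz',**c);cv2.imwrite('pics/w1.png',cv2.resize(c['color'][...,::-1],(800,600)))
W=fworld(c);print('square',rect(W,(.5345,-.2372),.035,.03,.04)); print(c['K'][0,0],fish(c,(.5345,-.2372,.034)))
"
```

```text
clk 1.35 pos [ 0.536  -0.2357  0.1599] th 86.51 F [ 0.7 -0.3  0.4] g 1.001 0.0 J [ 0.76  0.37 -0.52  1.66  0.19  1.16  0.13]
row [-0.0019 -0.0014  0.1179] [-0.0006 -0.0025  0.0002]
square (array([ 533.1, -237.1]), array([37.1, 35.7]), 84.5, 2012, np.float64(34.0), array([ 533.1, -235.9,   34. ]))
325.19226210127806 (np.float64(283.9205267397823), np.float64(207.03367889929112))
```

View pics/w1.png

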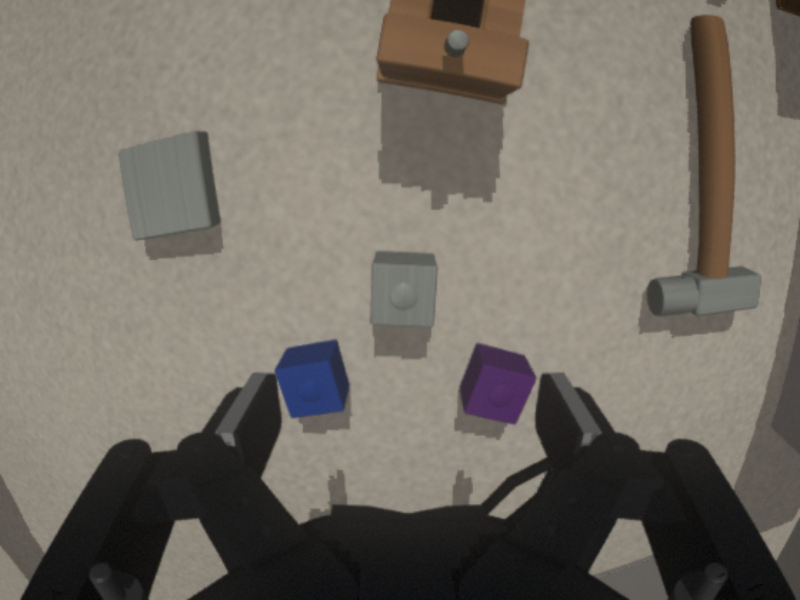

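The wrist view has the square die's dome at (403,295), centred ahead of the fingers, with blue at (312,380) and purple at (498,385) clear of it. Wrist depth agrees with the top camera to about 1 mm, so I descend and grip.

Emit:
jog_arm(increments=[[-0.001,-0.002,0.04,0,0,0,1],[-0.001,-0.002,0.08,0,0,0,1],[-0.001,-0.002,0.105,0,0,0,1],[-0.001,-0.002,0.121,0,0,0,1],[-0.001,-0.002,0.121,0,0,0,1]])

```text
clock: 1.82
position: [0.5287, -0.2415, 0.0362]
ee_rot: [0.731, 0.682, -0.002, -0.003]
ft_force: [-0.7, 0.3, 0.4]
grip_width: 1.002
grasp_force: 0.0
```

Emit:
jog_arm(increments=[[0,0,0,0,0,0,-0.3],[0,0,0,0,0,0,-0.6],[0,0,0,0,0,0,-1],[0,0,0,0,0,0,-1],[0,0,0,0,0,0,-1]])

```text
clock: 2.23
position: [0.5329, -0.2414, 0.0417]
ee_rot: [0.731, 0.683, 0.0, 0.001]
ft_force: [-2.0, -1.3, 7.9]
grip_width: 0.409
grasp_force: 49.3
```

Emit:
jog_arm(increments=[[0,0,0,0,0,0,-1],[0,0,0,0,0,0,-1],[0,0,0,0,0,0,-1]])

```text
clock: 2.48
position: [0.5329, -0.2414, 0.0417]
ee_rot: [0.73, 0.683, 0.0, 0.001]
ft_force: [-1.1, 0.0, 7.5]
grip_width: 0.41
grasp_force: 49.4
```

```bash
python3 -c "
from h import *
go(.602,.048,.12,76.95)"
```

```text
clk 2.48 pos [ 0.5329 -0.2414  0.0417] th 86.14 F [-1.1  0.   7.5] g 0.41 49.4 J [ 0.74  0.5  -0.48  1.76  0.28  0.94  0.08]
row [ 0.2933  0.0497 -0.0786] [0.0022 0.0013 0.1605]
```

Emit:
jog_arm(increments=[[0,0,-0.03,0,0,0,-1],[0,0,-0.07,0,0,0,-1],[0.02,0.004,-0.1,0,0,0.04,-1],[0.06,0.01,-0.1,0,0,0.08,-1],[0.1,0.017,-0.1,0,0,0.16,-1]])

```text
clock: 2.9
position: [0.5568, -0.1429, 0.1428]
ee_rot: [0.784, 0.62, 0.001, 0.002]
ft_force: [2.3, 0.3, -3.4]
grip_width: 0.412
grasp_force: 51.1
```

```bash
python3 -c "
from h import *
go(.6013,.0436,.135,76.95)"
```

```text
clk 2.9 pos [ 0.5568 -0.1429  0.1428] th 76.68 F [ 2.3  0.3 -3.4] g 0.412 51.1 J [ 0.61  0.36 -0.53  1.71  0.2   1.12 -0.21]
row [0.1918 0.0003 0.0076] [ 0.0048  0.0013 -0.0047]
```

Emit:
jog_arm(increments=[[0.04,0,0.003,0.003,0,-0.004,-1],[0.08,0,0.005,0.003,0,-0.004,-1],[0.12,0,0.008,0.003,0,-0.004,-1],[0.16,0,0.008,0.003,0,-0.004,-1],[0.191,0,0.008,0.003,0,-0.004,-1]])

```text
clock: 3.32
position: [0.5987, 0.0478, 0.1324]
ee_rot: [0.781, 0.625, -0.0, -0.001]
ft_force: [0.2, 0.4, -3.3]
grip_width: 0.41
grasp_force: 51.2
```

Emit:
jog_arm(increments=[[0,0,0,0,0,0,-1],[0,0,0,0,0,0,-1],[0,0,0,0,0,0,-1]])

```text
clock: 3.57
position: [0.5987, 0.0434, 0.132]
ee_rot: [0.781, 0.624, -0.001, -0.001]
ft_force: [0.2, -0.0, -2.7]
grip_width: 0.412
grasp_force: 51.1
```

```bash
python3 -c "
from h import *
go(.6013,.0436,.135,76.95)
c=optics.camera('wrist');np.savez('w2.npz',**c);cv2.imwrite('pics/w2.png',cv2.resize(c['color'][...,::-1],(800,600)))
W=fworld(c);t=(.589,-.0103)
print('blkA',rect(W,(.6122,.09),.045,.05,.064));print('blkB',rect(W,(.5655,-.1107),.045,.05,.064))
print('peg',rect(W,(.6122,.09),.02,.066,.085))
o=get_obs();z=o['position'][2]
m=(np.hypot(W[...,0]-.602,W[...,1]-.048)<.035)
h=np.histogram(W[m][:,2],bins=np.arange(0,.2,.005));print([(round(float(b),3),int(n)) for n,b in zip(*h) if n>30])
"
```

```text
clk 3.57 pos [0.5987 0.0434 0.132 ] th 77.22 F [ 0.2 -0.  -2.7] g 0.412 51.1 J [ 0.32  0.44 -0.59  1.65  0.27  1.14 -0.56]
row [ 0.0008  0.0025 -0.003 ] [-0.0029  0.0009  0.0046]
blkA (array([611.1,  90.8]), array([70.7, 26.7]), -13.7, 4676, np.float64(57.8), array([611.5,  91.5,  57.7]))
blkB (array([0., 0.]), array([0., 0.]), 0.0, 0, np.float64(nan), array([nan, nan, nan]))
peg (array([611.3,  91. ]), array([9.3, 9.1]), -12.8, 273, np.float64(75.5), array([611.4,  91.4,  74.9]))
[(0.015, 1892), (0.02, 60), (0.025, 1266), (0.03, 895), (0.055, 194), (0.09, 150), (0.095, 248), (0.1, 260), (0.105, 283), (0.11, 393), (0.115, 558), (0.12, 5155), (0.125, 1197), (0.13, 476), (0.135, 523), (0.14, 519), (0.145, 673), (0.15, 667), (0.155, 758), (0.16, 1109), (0.165, 215), (0.17, 343), (0.175, 993), (0.18, 1820), (0.185, 2307), (0.19, 2592)]
  return _methods._mean(a, axis=axis, dtype=dtype,
  ret = ret.dtype.type(ret / rcount)
h.py:12: RuntimeWarning: Mean of empty slice.
  return np.round(c,1),np.round(s,1),round(((a+90)%180)-90,1),len(p),np.round(np.median(p[:,2])*1000,1),np.round(p.mean(0)*1000,1)
  ret = um.true_divide(
```

View pics/w2.png

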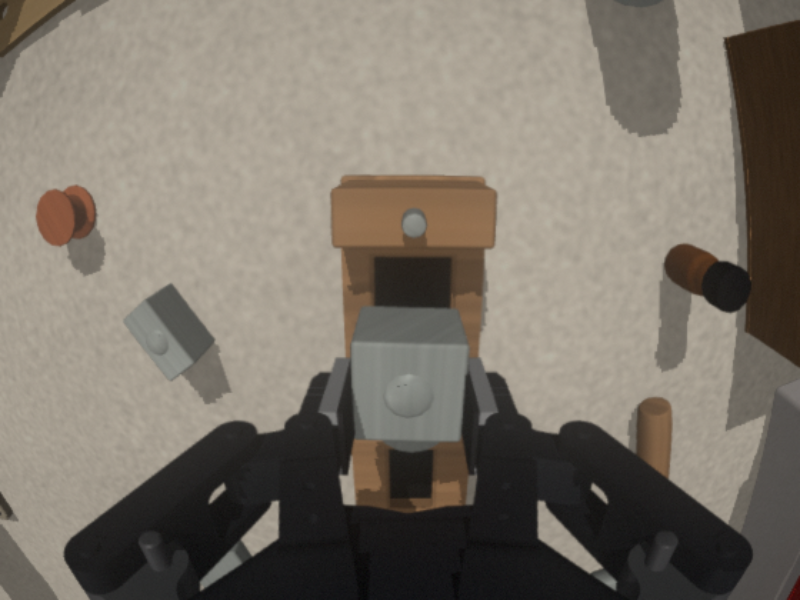

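The held die is at (409,395) in the jaws, roughly square to them. The square pocket lies behind it at (412,285) and the peg is at (414,223). I'll measure die and pocket in the same wrist frame.

```bash
python3 -c "
from h import *
c=dict(np.load('w2.npz'));W=fworld(c)
v,u=np.mgrid[:420,:560];hsv=c['color'].max(-1)
m=(W[...,2]>.1195)&(W[...,2]<.1275)&(u>244)&(u<330)&(v>236)&(v<312)&(hsv>60)
p=W[m];print(len(p),np.median(p[:,2]),cv2.minAreaRect((p[:,:2]*1000).astype(np.float32)),p.mean(0))
# plane tilt
A=np.c_[p[:,:2]-p[:,:2].mean(0),np.ones(len(p))];print('tilt',np.linalg.lstsq(A,p[:,2],rcond=None)[0])
print('u,v range',u[m].min(),u[m].max(),v[m].min(),v[m].max())
"
```

```text
5649 0.12409968497089767 ((599.834716796875, 47.489097595214844), (36.72836685180664, 37.248863220214844), 75.6052017211914) [0.59992093 0.04970715 0.12410447]
tilt [-0.01078054 -0.01915653  0.12410447]
u,v range 245 329 237 309
```

Emit:
jog_arm(increments=[[0.0018,0.0015,0.01,-0.003,0,0.007,-1],[0.0018,0.0015,0.03,-0.003,0,0.007,-1],[0.0018,0.0015,0.048,-0.003,0,0.007,-1],[0.0018,0.0015,0.056,-0.003,0,0.007,-1],[0.0018,0.0015,0.058,-0.003,0,0.007,-1]])

```text
clock: 4.03
position: [0.5993, 0.0442, 0.0718]
ee_rot: [0.784, 0.621, -0.001, -0.001]
ft_force: [0.4, -0.8, -1.9]
grip_width: 0.406
grasp_force: 51.2
```

Emit:
jog_arm(increments=[[0,0,0.001,0,0,0,-1],[0,0,0.002,0,0,0,-1],[0,0,0.003,0,0,0,-1],[0,0,0.004,0,0,0,-1],[0,0,0.005,0,0,0,-1]])

```text
clock: 4.45
position: [0.6008, 0.0455, 0.0694]
ee_rot: [0.784, 0.621, 0.0, 0.0]
ft_force: [-0.7, -0.1, -2.3]
grip_width: 0.405
grasp_force: 51.2
```

```bash
python3 -c "
from h import *
go(.6004,.0452,.0597,76.8)"
```

```text
clk 4.45 pos [0.6008 0.0455 0.0694] th 76.82 F [-0.7 -0.1 -2.3] g 0.405 51.2 J [ 0.3   0.52 -0.57  1.69  0.32  1.02 -0.61]
row [-0.0004 -0.0003  0.0097] [ 0.001  -0.0001  0.0003]
```

Nicely positioned, with no contact force yet. I'll lower it gradually.

Emit:
jog_arm(increments=[[0,0,0.001,0,0,0,-1],[0,0,0.002,0,0,0,-1],[0,0,0.003,0,0,0,-1],[0,0,0.004,0,0,0,-1],[0,0,0.005,0,0,0,-1]])

```text
clock: 4.87
position: [0.6005, 0.0455, 0.0638]
ee_rot: [0.784, 0.621, -0.0, 0.0]
ft_force: [0.3, -0.1, -2.8]
grip_width: 0.414
grasp_force: 51.2
```

Emit:
jog_arm(increments=[[0,0,0.001,0,0,0,-1],[0,0,0.002,0,0,0,-1],[0,0,0.003,0,0,0,-1],[0,0,0.0035,0,0,0,-1],[0,0,0.004,0,0,0,-1]])

```text
clock: 5.28
position: [0.6004, 0.0455, 0.0598]
ee_rot: [0.784, 0.621, -0.0, 0.0]
ft_force: [0.8, -0.2, -1.8]
grip_width: 0.408
grasp_force: 51.2
```

```bash
python3 -c "
from h import *
go(.6004,.0452,.0597,76.8)"
```

```text
clk 5.28 pos [0.6004 0.0455 0.0598] th 76.82 F [ 0.8 -0.2 -1.8] g 0.408 51.2 J [ 0.29  0.53 -0.56  1.7   0.32  1.01 -0.61]
row [-0.0003  0.      0.0001] [-0.      0.0001  0.0004]
```

Emit:
jog_arm(increments=[[0,0,0.0005,0,0,0,-1],[0,0,0.001,0,0,0,-1],[0,0,0.0015,0,0,0,-1],[0,0,0.0015,0,0,0,-1]])

```text
clock: 5.62
position: [0.6005, 0.0455, 0.0597]
ee_rot: [0.784, 0.621, -0.0, 0.0]
ft_force: [-8.0, -1.5, 12.7]
grip_width: 0.412
grasp_force: 52.8
```

Emit:
jog_arm(increments=[[0,0,0,0,0,0,0.0],[0,0,0,0,0,0,0.3],[0,0,0,0,0,0,0.5],[0,0,0,0,0,0,0.5],[0,0,-0.01,0,0,0,0.5]])

```text
clock: 6.03
position: [0.5993, 0.0453, 0.0669]
ee_rot: [0.784, 0.621, -0.001, -0.001]
ft_force: [-0.9, -0.5, -0.6]
grip_width: 0.749
grasp_force: 0.0
```

Emit:
jog_arm(increments=[[0,0,-0.03,0,0,0,1],[0,0,-0.06,0,0,0,1],[0,0,-0.09,0,0,0,1],[0,0,-0.1,0,0,0,1],[0,0,-0.1,0,0,0,1]])

```text
clock: 6.45
position: [0.6021, 0.0459, 0.1724]
ee_rot: [0.784, 0.621, 0.002, 0.002]
ft_force: [0.3, 1.2, -0.2]
grip_width: 1.001
grasp_force: 0.0
```

```bash
python3 -c "
from h import *
go(.4552,.0546,.13,110.8)
c=optics.camera('wrist')
W=fworld(c);print('square',rect(W,(.602,.0487),.03,.049,.0575))
print('blkA',rect(W,(.6122,.09),.045,.055,.064))
c=optics.camera('top');W=world(c);print('oblong',rect(W,(.456,.054),.04,.03,.04))
"
```

```text
clk 6.45 pos [0.6021 0.0459 0.1724] th 76.83 F [ 0.3  1.2 -0.2] g 1.001 0.0 J [ 0.33  0.41 -0.6   1.6   0.24  1.2  -0.56]
row [-0.0251 -0.1453  0.0415] [ 6.00e-03  3.00e-04 -5.93e-01]
square (array([601.4,  49.5]), array([37. , 35.9]), 74.7, 2107, np.float64(52.0), array([601.5,  50.4,  52. ]))
blkA (array([607.8,  75.7]), array([70.5, 56.8]), -13.2, 3174, np.float64(57.8), array([611.3,  91.1,  57.8]))
oblong (array([0., 0.]), array([0., 0.]), 0.0, 0, np.float64(nan), array([nan, nan, nan]))
  return _methods._mean(a, axis=axis, dtype=dtype,
  ret = ret.dtype.type(ret / rcount)
h.py:12: RuntimeWarning: Mean of empty slice.
  return np.round(c,1),np.round(s,1),round(((a+90)%180)-90,1),len(p),np.round(np.median(p[:,2])*1000,1),np.round(p.mean(0)*1000,1)
  ret = um.true_divide(
```

The square die is home: its top is at 52 mm, as it should be. Next, the oblong die.

Emit:
jog_arm(increments=[[-0.006,-0.036,0.01,0.003,0,-0.12,1],[-0.012,-0.073,0.02,0.006,0,-0.24,1],[-0.018,-0.11,0.03,0.006,0,-0.36,1],[-0.025,-0.145,0.041,0.006,0,-0.48,1],[-0.025,-0.145,0.041,0.006,0,-0.593,1]])

```text
clock: 6.97
position: [0.444, 0.0535, 0.1221]
ee_rot: [0.565, 0.825, -0.007, -0.006]
ft_force: [0.9, -0.7, 0.2]
grip_width: 1.0
grasp_force: 0.0
```

Emit:
jog_arm(increments=[[0,0,0,0,0,0,1],[0,0,0,0,0,0,1],[0,0,0,0,0,0,1]])

```text
clock: 7.22
position: [0.4545, 0.0542, 0.1275]
ee_rot: [0.57, 0.822, -0.001, -0.002]
ft_force: [-0.2, -0.5, -0.4]
grip_width: 0.998
grasp_force: 0.0
```

```bash
python3 -c "
from h import *
c=optics.camera('wrist')
W=fworld(c);r=rect(W,(.455,.055),.035,.03,.0375);print('oblong',r)
go(.4546,.055,.0395,110.8)
"
```

```text
oblong (array([454.4,  54.8]), array([46.8, 23.3]), -68.5, 2140, np.float64(34.0), array([454. ,  56.3,  34.1]))
clk 7.27 pos [0.4546 0.0543 0.1276] th 110.6 F [-0.3 -0.5  0.3] g 1.001 0.0 J [ 0.5   0.16 -0.76  2.    0.12  1.03  0.05]
row [0.0005 0.0007 0.0881] [-0.0048 -0.0024 -0.0035]
```

Emit:
jog_arm(increments=[[0.0005,0,0.03,-0.004,-0.002,-0.009,1],[0.0005,0,0.06,-0.004,-0.002,-0.009,1],[0.0005,0,0.08,-0.004,-0.002,-0.009,1],[0.0005,0,0.086,-0.004,-0.002,-0.009,1],[0.0005,0,0.087,-0.004,-0.002,-0.009,1]])

```text
clock: 7.68
position: [0.4526, 0.0549, 0.0394]
ee_rot: [0.565, 0.825, -0.001, -0.002]
ft_force: [-0.2, -0.2, 0.2]
grip_width: 1.003
grasp_force: 0.0
```

Emit:
jog_arm(increments=[[0,0,0,0,0,0,0.3],[0,0,0,0,0,0,0],[0,0,0,0,0,0,-0.5],[0,0,0,0,0,0,-1],[0,0,0,0,0,0,-1]])

```text
clock: 8.1
position: [0.4535, 0.0546, 0.0412]
ee_rot: [0.564, 0.826, -0.0, 0.0]
ft_force: [10.6, 3.0, 3.2]
grip_width: 0.299
grasp_force: 4.1
```

Emit:
jog_arm(increments=[[0,0,0,0,0,0,-1],[0,0,0,0,0,0,-1],[0,0,0,0,0,0,-1],[0,0,0,0,0,0,-1]])

```text
clock: 8.43
position: [0.4537, 0.0546, 0.0413]
ee_rot: [0.564, 0.826, -0.0, 0.0]
ft_force: [-0.4, 0.3, 7.6]
grip_width: 0.265
grasp_force: 49.3
```

```bash
python3 -c "
from h import *
go(.575,-.0685,.135,76.8)
"
```

```text
clk 8.43 pos [0.4537 0.0546 0.0413] th 111.3 F [-0.4  0.3  7.6] g 0.265 49.3 J [ 0.44  0.3  -0.72  2.07  0.27  0.85 -0.06]
row [-0.1589  0.0683 -0.0935] [1.000e-04 1.200e-03 6.021e-01]
```

Emit:
jog_arm(increments=[[0,0,-0.04,0,0,0,-1],[-0.01,0.004,-0.075,0,0,0.1,-1],[-0.045,0.02,-0.094,0,0,0.22,-1],[-0.08,0.035,-0.094,0,0,0.34,-1],[-0.115,0.05,-0.094,0,0,0.46,-1]])

```text
clock: 8.85
position: [0.5432, -0.036, 0.1364]
ee_rot: [0.739, 0.673, -0.0, 0.002]
ft_force: [0.1, 0.6, -2.3]
grip_width: 0.265
grasp_force: 50.8
```

```bash
python3 -c "
from h import *
go(.574,-.068,.135,76.8)
"
```

```text
clk 8.85 pos [ 0.5432 -0.036   0.1364] th 84.62 F [ 0.1  0.6 -2.3] g 0.265 50.8 J [ 0.51  0.32 -0.62  1.79  0.21  1.09 -0.27]
row [-0.029   0.0337  0.0015] [0.0024 0.0024 0.1365]
```

Emit:
jog_arm(increments=[[-0.015,0.017,0.001,0.002,0.002,0.08,-1],[-0.029,0.034,0.001,0.002,0.002,0.136,-1],[-0.029,0.034,0.001,0.002,0.002,0.136,-1],[-0.029,0.034,0.001,0.002,0.002,0.136,-1],[-0.029,0.034,0.001,0.002,0.002,0.136,-1]])

```text
clock: 9.27
position: [0.5721, -0.0654, 0.1331]
ee_rot: [0.781, 0.624, -0.001, -0.002]
ft_force: [0.4, 0.8, -2.6]
grip_width: 0.272
grasp_force: 50.8
```

```bash
python3 -c "
from h import *
go(.574,-.068,.135,76.8)
c=optics.camera('wrist');np.savez('w3.npz',**c);cv2.imwrite('pics/w3.png',cv2.resize(c['color'][...,::-1],(800,600)))
W=fworld(c);z=get_obs()['position'][2]-.0413+.034
print('blkA',rect(W,(.6112,.091),.045,.0555,.064));
print('nest',rect(W,(.574,-.068),.1,.027,.033))
v,u=np.mgrid[:420,:560]
m=(abs(W[...,2]-z)<.004)&(np.hypot(W[...,0]-.574,W[...,1]+.068)<.03)&(c['color'].max(-1)>60)
p=W[m];print(len(p),z,cv2.minAreaRect((p[:,:2]*1000).astype(np.float32)))
"
```

```text
clk 9.27 pos [ 0.5721 -0.0654  0.1331] th 77.25 F [ 0.4  0.8 -2.6] g 0.272 50.8 J [ 0.5   0.39 -0.57  1.71  0.23  1.11 -0.35]
row [-0.0021  0.0024 -0.0019] [-0.0044 -0.001   0.0078]
blkA (array([601.3,  51. ]), array([0., 0.]), 0.0, 1, np.float64(55.9), array([601.3,  51. ,  55.9]))
nest (array([582.3, -34.5]), array([131. ,  70.5]), 77.1, 10856, np.float64(29.9), array([585. , -25.3,  29.8]))
4755 0.12593559763864395 ((571.5945434570312, -65.36083984375), (48.791786193847656, 46.65367889404297), 34.97494888305664)
```

View pics/w3.png

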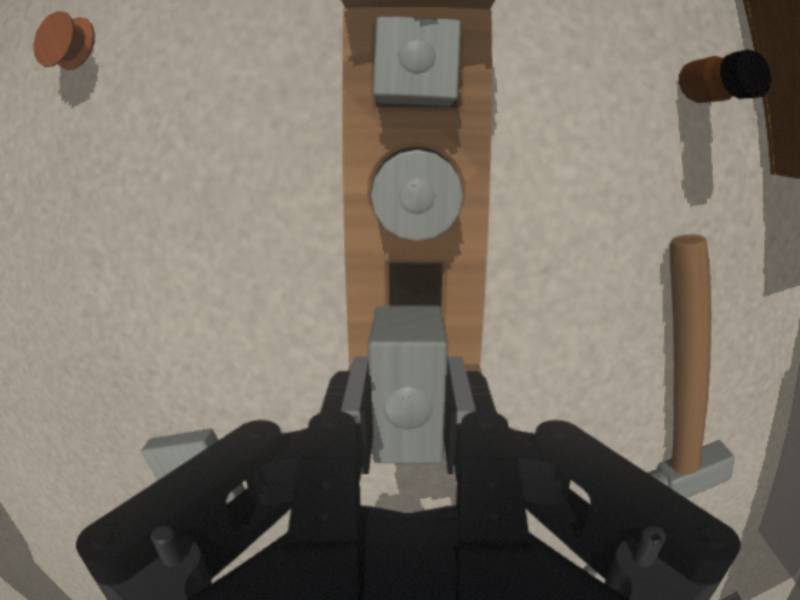

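The oblong die is held upright at (408,400), its pocket is visible ahead at (415,283), and the square and round dies are seated at (417,60) and (417,193).

```bash
python3 -c "
from h import *
c=dict(np.load('w3.npz'));W=fworld(c);v,u=np.mgrid[:420,:560]
m=(abs(W[...,2]-.1255)<.0045)&(u>=258)&(u<=313)&(v>232)&(v<326)&(c['color'].max(-1)>60)
p=W[m];print(len(p),np.median(p[:,2]),cv2.minAreaRect((p[:,:2]*1000).astype(np.float32)),u[m].min(),u[m].max(),v[m].min(),v[m].max())
go(.574,-.068,.135,76.85)
"
```

```text
4568 0.1255745893779716 ((571.7603149414062, -65.55047607421875), (46.74920654296875, 24.074064254760742), 77.51322937011719) 258 313 235 324
clk 9.32 pos [ 0.5721 -0.0651  0.1332] th 77.27 F [ 0.7  0.2 -2.9] g 0.271 50.8 J [ 0.5   0.39 -0.57  1.71  0.23  1.11 -0.35]
row [-0.0024  0.0025 -0.0018] [-0.0041 -0.0009  0.0074]
```

Emit:
jog_arm(increments=[[-0.0017,0.0026,0.01,-0.004,-0.001,0.007,-1],[-0.0017,0.0026,0.03,-0.004,-0.001,0.007,-1],[-0.0017,0.0026,0.048,-0.004,-0.001,0.007,-1],[-0.0017,0.0026,0.057,-0.004,-0.001,0.007,-1],[-0.0017,0.0026,0.059,-0.004,-0.001,0.007,-1]])

```text
clock: 9.73
position: [0.5732, -0.0679, 0.0722]
ee_rot: [0.784, 0.621, -0.001, -0.001]
ft_force: [-0.4, 0.4, -3.6]
grip_width: 0.264
grasp_force: 50.7
```

Emit:
jog_arm(increments=[[0,0,0.001,0,0,0,-1],[0,0,0.002,0,0,0,-1],[0,0,0.003,0,0,0,-1],[0,0,0.003,0,0,0,-1],[0,0,0.003,0,0,0,-1]])

```text
clock: 10.15
position: [0.575, -0.0683, 0.0719]
ee_rot: [0.784, 0.621, 0.0, 0.001]
ft_force: [0.2, 0.6, -2.3]
grip_width: 0.268
grasp_force: 50.7
```

```bash
python3 -c "
from h import *
go(.5744,-.0675,.0593,76.85)"
```

```text
clk 10.15 pos [ 0.575  -0.0683  0.0719] th 76.76 F [ 0.2  0.6 -2.3] g 0.268 50.7 J [ 0.48  0.46 -0.54  1.75  0.28  1.   -0.4 ]
row [ 0.0007 -0.0008  0.0126] [ 0.0016  0.0004 -0.0015]
```

Emit:
jog_arm(increments=[[0.0006,-0.0006,0.001,0.001,0,0,-1],[0.0006,-0.0006,0.002,0.001,0,0,-1],[0.0006,-0.0006,0.003,0.001,0,0,-1],[0.0006,-0.0006,0.0045,0.001,0,0,-1],[0.0006,-0.0006,0.006,0.001,0,0,-1]])

```text
clock: 10.57
position: [0.5742, -0.0676, 0.0652]
ee_rot: [0.784, 0.621, -0.0, -0.0]
ft_force: [-0.3, -0.3, -2.6]
grip_width: 0.265
grasp_force: 50.7
```

Emit:
jog_arm(increments=[[0,0,0.001,0,0,0,-1],[0,0,0.002,0,0,0,-1],[0,0,0.003,0,0,0,-1],[0,0,0.004,0,0,0,-1],[0,0,0.005,0,0,0,-1]])

```text
clock: 10.98
position: [0.5743, -0.0676, 0.0603]
ee_rot: [0.784, 0.621, -0.0, 0.0]
ft_force: [-0.3, -0.1, -2.1]
grip_width: 0.268
grasp_force: 50.7
```

```bash
python3 -c "
from h import *
go(.5744,-.0675,.0593,76.85)"
```

```text
clk 10.98 pos [ 0.5743 -0.0676  0.0603] th 76.76 F [-0.3 -0.1 -2.1] g 0.268 50.7 J [ 0.48  0.48 -0.54  1.76  0.29  0.98 -0.4 ]
row [0.0001 0.0001 0.001 ] [-0.0003  0.0004 -0.0015]
```

Emit:
jog_arm(increments=[[0,0,0.0005,0,0,0,-1],[0,0,0.001,0,0,0,-1],[0,0,0.0015,0,0,0,-1],[0,0,0.0015,0,0,0,-1]])

```text
clock: 11.32
position: [0.5743, -0.0676, 0.0594]
ee_rot: [0.784, 0.621, -0.0, 0.0]
ft_force: [-3.6, 0.4, 4.9]
grip_width: 0.267
grasp_force: 51.7
```

Emit:
jog_arm(increments=[[0,0,0,0,0,0,-0.2],[0,0,0,0,0,0,0.1],[0,0,0,0,0,0,0.3],[0,0,0,0,0,0,0.3],[0,0,-0.01,0,0,0,0.3]])

```text
clock: 11.73
position: [0.5732, -0.0675, 0.0675]
ee_rot: [0.784, 0.621, -0.001, -0.001]
ft_force: [-1.1, -0.5, 0.2]
grip_width: 0.651
grasp_force: 0.0
```

Emit:
jog_arm(increments=[[0,0,-0.03,0,0,0,1],[0,0,-0.06,0,0,0,1],[0,0,-0.09,0,0,0,1],[0,0,-0.11,0,0,0,1],[0,0,-0.11,0,0,0,1]])

```text
clock: 12.15
position: [0.5766, -0.0674, 0.1846]
ee_rot: [0.784, 0.621, 0.002, 0.003]
ft_force: [0.8, 0.4, 0.4]
grip_width: 1.003
grasp_force: 0.0
```

```bash
python3 -c "
from h import *
go(.469,.3155,.17,4)
c=optics.camera('wrist')
W=fworld(c);print('oblong',rect(W,(.574,-.068),.03,.049,.0575))
for k,q in(('A',(.6112,.091)),('B',(.565,-.11))):print(k,rect(W,q,.02,.066,.085))
"
```

```text
clk 12.15 pos [ 0.5766 -0.0674  0.1846] th 76.77 F [0.8 0.4 0.4] g 1.003 0.0 J [ 0.52  0.34 -0.58  1.66  0.2   1.2  -0.34]
row [ 0.3481 -0.1925  0.0132] [ 0.0062 -0.0049  1.2701]
oblong (array([573.2, -71. ]), array([53.8, 23.8]), 77.3, 1628, np.float64(52.0), array([574.4, -66.7,  52. ]))
A (array([0., 0.]), array([0., 0.]), 0.0, 0, np.float64(nan), array([nan, nan, nan]))
B (array([ 564.9, -109.3]), array([10. ,  8.8]), 75.7, 162, np.float64(75.1), array([ 565.3, -108.1,   73.9]))
  return _methods._mean(a, axis=axis, dtype=dtype,
  ret = ret.dtype.type(ret / rcount)
h.py:12: RuntimeWarning: Mean of empty slice.
  return np.round(c,1),np.round(s,1),round(((a+90)%180)-90,1),len(p),np.round(np.median(p[:,2])*1000,1),np.round(p.mean(0)*1000,1)
  ret = um.true_divide(
```

Emit:
jog_arm(increments=[[0.038,-0.021,0.001,0.006,-0.005,0.12,1],[0.076,-0.042,0.002,0.006,-0.005,0.24,1],[0.114,-0.063,0.004,0.006,-0.005,0.36,1],[0.152,-0.084,0.006,0.006,-0.005,0.48,1],[0.19,-0.105,0.008,0.006,-0.005,0.6,1]])

```text
clock: 12.62
position: [0.5197, 0.1245, 0.1711]
ee_rot: [0.93, 0.367, -0.004, -0.001]
ft_force: [0.9, 0.4, -0.2]
grip_width: 1.001
grasp_force: 0.0
```

```bash
python3 -c "
from h import *
go(.4687,.3156,.17,4)"
```

```text
clk 12.62 pos [0.5197 0.1245 0.1711] th 43.06 F [ 0.9  0.4 -0.2] g 1.001 0.0 J [ 0.22  0.26 -0.61  1.78  0.16  1.16 -1.26]
row [ 0.0933 -0.1744  0.0012] [-0.0019  0.0091  0.6817]
```

Emit:
jog_arm(increments=[[0.018,-0.034,0,0,0.004,0.12,1],[0.037,-0.069,0,0,0.004,0.24,1],[0.056,-0.105,0,0,0.004,0.36,1],[0.075,-0.14,0,0,0.004,0.48,1],[0.093,-0.174,0,0,0.004,0.6,1]])

```text
clock: 13.03
position: [0.4714, 0.3026, 0.1712]
ee_rot: [0.995, 0.095, -0.003, 0.0]
ft_force: [1.3, 0.7, 0.7]
grip_width: 1.0
grasp_force: 0.0
```

Emit:
jog_arm(increments=[[0,0,0,0,0,0.08,1],[0,0,0,0,0,0.08,1],[0,0,0,0,0,0.08,1],[0,0,0,0,0,0.08,1]])

```text
clock: 13.37
position: [0.473, 0.3, 0.1713]
ee_rot: [0.998, 0.059, -0.002, 0.0]
ft_force: [0.4, -0.6, -0.7]
grip_width: 1.004
grasp_force: 0.0
```

```bash
python3 -W ignore -c "
from h import *
c=optics.camera('wrist');np.savez('w4.npz',**c);cv2.imwrite('pics/w4.png',cv2.resize(c['color'][...,::-1],(800,600)))
W=fworld(c);print('handle',rect(W,(.4687,.3156),.05,.0355,.0405))
col=c['color'].astype(int);m=(abs(W[...,2]-.008)<.003)&(abs(W[...,1]-.3156)<.05)&(abs(W[...,0]-.469)<.125)&(col[...,0]-col[...,2]>30)
p=W[m];print(len(p),cv2.minAreaRect((p[:,:2]*1000).astype(np.float32)))
go(.4687,.3156,.039,4)"
```

```text
handle (array([469.2, 315.8]), array([60.3, 16. ]), 4.0, 1355, np.float64(37.7), array([470.2, 315.8,  37.7]))
14877 ((469.2467041015625, 315.8343200683594), (231.7468719482422, 64.74826049804688), 4.167690277099609)
clk 13.42 pos [0.4731 0.2998 0.1715] th 6.7 F [-0.5 -0.7  0.1] g 1.002 0.0 J [-0.13  0.32 -0.61  1.71  0.19  1.18 -2.25]
row [-0.0019 -0.0162  0.1325] [0.0002 0.0048 0.0471]
```

View pics/w4.png

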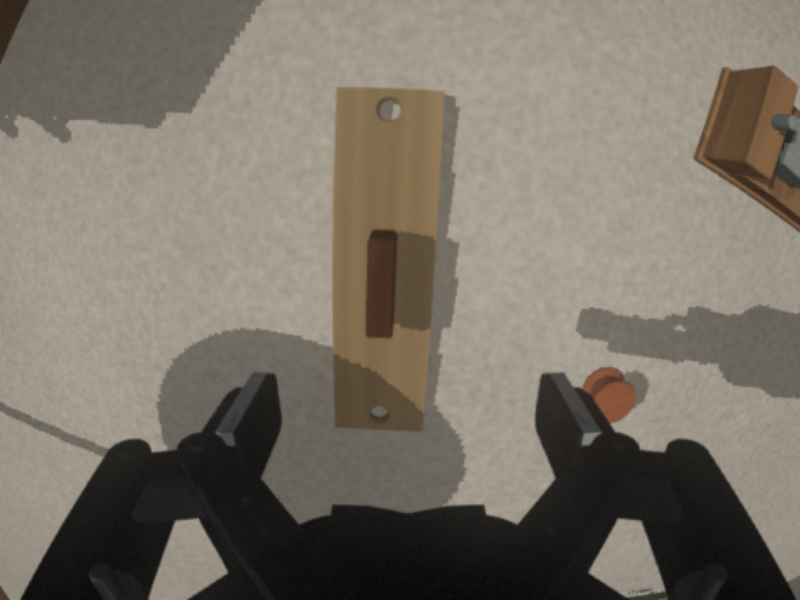

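The cover lies with its handle at (381,285) and holes at (388,110) and (380,412), and nothing near the fingers' path. The fit gives its centre at (0.4692,0.3158), long axis 4.1°, with the right size.

Emit:
jog_arm(increments=[[-0.001,-0.016,0.02,0,0.004,0.045,1],[-0.001,-0.016,0.06,0,0.004,0.045,1],[-0.001,-0.016,0.1,0,0.004,0.045,1],[-0.001,-0.016,0.12,0,0.004,0.045,1],[-0.001,-0.016,0.12,0,0.004,0.045,1]])

```text
clock: 13.83
position: [0.4672, 0.314, 0.0471]
ee_rot: [0.999, 0.036, -0.004, 0.002]
ft_force: [-0.4, 0.3, -0.2]
grip_width: 0.999
grasp_force: 0.0
```

```bash
python3 -W ignore -c "
from h import *
go(.4692,.3158,.038,4.1)"
```

```text
clk 13.83 pos [0.4672 0.314  0.0471] th 4.1 F [-0.4  0.3 -0.2] g 0.999 0.0 J [-0.2   0.48 -0.57  1.8   0.31  0.96 -2.4 ]
row [ 0.0022 -0.0017  0.0091] [ 0.0034  0.0074 -0.0001]
```

Emit:
jog_arm(increments=[[0,0,0.004,0,0,0,1],[0,0,0.009,0,0,0,1],[0,0,0.011,0,0,0,1],[0,0,0.011,0,0,0,1]])

```text
clock: 14.17
position: [0.4698, 0.3173, 0.0418]
ee_rot: [0.999, 0.036, 0.001, -0.001]
ft_force: [-0.2, -0.1, 0.7]
grip_width: 0.999
grasp_force: 0.0
```

```bash
python3 -W ignore -c "
from h import *
go(.4692,.3158,.038,4.1)"
```

```text
clk 14.17 pos [0.4698 0.3173 0.0418] th 4.1 F [-0.2 -0.1  0.7] g 0.999 0.0 J [-0.21  0.49 -0.56  1.8   0.32  0.94 -2.41]
row [-0.0007  0.0015  0.0038] [-0.0012 -0.0011  0.0001]
```

Emit:
jog_arm(increments=[[-0.0006,0.0013,0.0035,-0.001,-0.001,0,1],[-0.0006,0.0013,0.0035,-0.001,-0.001,0,0.3],[-0.0006,0.0013,0.0035,-0.001,-0.001,0,-0.2],[-0.0006,0.0013,0.0035,-0.001,-0.001,0,-0.6],[-0.0006,0.0013,0.0035,-0.001,-0.001,0,-1]], grip_force=70)

```text
clock: 14.58
position: [0.4687, 0.316, 0.0375]
ee_rot: [0.999, 0.036, -0.001, 0.0]
ft_force: [0.7, 0.1, 0.1]
grip_width: 0.454
grasp_force: 0.0
```

Emit:
jog_arm(increments=[[0,0,0,0,0,0,-1],[0,0,0,0,0,0,-1],[0,0,0,0,0,0,-1],[0,0,0,0,0,0,-1],[0,0,0,0,0,0,-1]])

```text
clock: 15.0
position: [0.4687, 0.3161, 0.0376]
ee_rot: [0.999, 0.036, -0.001, 0.0]
ft_force: [-0.4, 0.3, 5.4]
grip_width: 0.174
grasp_force: 68.9
```

```bash
python3 -W ignore -c "
from h import *
go(.5881,-.0091,.16,76.95)"
```

```text
clk 15.0 pos [0.4687 0.3161 0.0376] th 4.12 F [-0.4  0.3  5.4] g 0.174 68.9 J [-0.21  0.49 -0.56  1.81  0.32  0.93 -2.41]
row [ 0.0956  0.333  -0.1224] [-6.000e-04  1.000e-03 -1.271e+00]
```

Emit:
jog_arm(increments=[[0,0,-0.015,0,0,0,-1],[0,0,-0.045,0,0,0,-1],[0,0,-0.08,0,0,0,-1],[0,0,-0.11,0,0,0,-1],[0,0,-0.13,0,0,0,-1]])

```text
clock: 15.42
position: [0.4692, 0.3164, 0.1701]
ee_rot: [0.999, 0.036, 0.0, -0.0]
ft_force: [0.2, 0.4, -1.7]
grip_width: 0.175
grasp_force: 68.3
```

```bash
python3 -W ignore -c "
from h import *
go(.5881,-.0091,.165,76.95)"
```

```text
clk 15.42 pos [0.4692 0.3164 0.1701] th 4.13 F [ 0.2  0.4 -1.7] g 0.175 68.3 J [-0.16  0.33 -0.62  1.7   0.2   1.17 -2.33]
row [0.0952 0.3333 0.0049] [-3.0000e-04 -9.0000e-04 -1.2709e+00]
```

Emit:
jog_arm(increments=[[0.006,0.02,0,0,0,-0.08,-1],[0.014,0.048,0,0,0,-0.18,-1],[0.022,0.078,0,0,0,-0.29,-1],[0.031,0.108,0,0,0,-0.41,-1],[0.04,0.14,0,0,0,-0.53,-1]])

```text
clock: 15.83
position: [0.5187, 0.178, 0.167]
ee_rot: [0.954, 0.3, -0.001, 0.0]
ft_force: [0.1, -0.1, -1.5]
grip_width: 0.173
grasp_force: 68.4
```

```bash
python3 -W ignore -c "
from h import *
go(.5881,-.0091,.165,76.95)"
```

```text
clk 15.83 pos [0.5187 0.178  0.167 ] th 34.87 F [ 0.1 -0.1 -1.5] g 0.173 68.4 J [ 0.13  0.3  -0.63  1.75  0.19  1.16 -1.52]
row [-0.05    0.1932  0.002 ] [-0.0012  0.0016 -0.7344]
```

Emit:
jog_arm(increments=[[-0.008,0.03,0,0,0.001,-0.12,-1],[-0.016,0.06,0,0,0.001,-0.24,-1],[-0.025,0.095,0,0,0.001,-0.36,-1],[-0.034,0.13,0,0,0.001,-0.48,-1],[-0.043,0.165,0.001,0,0.001,-0.6,-1]])

```text
clock: 16.25
position: [0.5768, 0.017, 0.1661]
ee_rot: [0.823, 0.568, -0.0, -0.0]
ft_force: [0.2, -0.7, -1.3]
grip_width: 0.17
grasp_force: 68.4
```

```bash
python3 -W ignore -c "
from h import *
go(.5881,-.0091,.16,76.95)"
```

```text
clk 16.25 pos [0.5768 0.017  0.1661] th 69.21 F [ 0.2 -0.7 -1.3] g 0.17 68.4 J [ 0.41  0.36 -0.62  1.68  0.23  1.18 -0.64]
row [-0.0204  0.0198  0.0061] [-0.0011  0.0002 -0.1351]
```

Emit:
jog_arm(increments=[[-0.01,0.01,0.003,0,0,-0.07,-1],[-0.02,0.02,0.006,0,0,-0.135,-1],[-0.02,0.02,0.006,0,0,-0.135,-1],[-0.02,0.02,0.006,0,0,-0.135,-1],[-0.02,0.02,0.006,0,0,-0.135,-1]])

```text
clock: 16.67
position: [0.5877, -0.0056, 0.1602]
ee_rot: [0.785, 0.62, -0.0, -0.001]
ft_force: [-0.6, 1.0, -1.8]
grip_width: 0.173
grasp_force: 68.4
```

Emit:
jog_arm(increments=[[0,0,0,0,0,0,-1],[0,0,0,0,0,0,-1]])

```text
clock: 16.83
position: [0.5879, -0.0057, 0.1606]
ee_rot: [0.784, 0.62, -0.0, -0.0]
ft_force: [0.7, 0.0, -2.6]
grip_width: 0.175
grasp_force: 68.4
```

```bash
python3 -W ignore -c "
from h import *
go(.5881,-.0091,.16,76.95)
c=optics.camera('wrist');np.savez('w5.npz',**c);cv2.imwrite('pics/w5.png',cv2.resize(c['color'][...,::-1],(800,600)))
W=fworld(c);z=get_obs()['position'][2]-.0376+.008;print('z top',z)
m=(abs(W[...,2]-z)<.006)&(np.hypot(W[...,0]-.588,W[...,1]+.009)<.14)&(c['color'][...,0].astype(int)-c['color'][...,2]>30)
p=W[m];print(len(p),np.median(p[:,2]),cv2.minAreaRect((p[:,:2]*1000).astype(np.float32)))
A=np.c_[p[:,:2]-p[:,:2].mean(0),np.ones(len(p))];print('tilt',np.linalg.lstsq(A,p[:,2],rcond=None)[0])
print('pegA at',fish(c,(.6113,.0911,.076)),'pegB',fish(c,(.5649,-.1093,.076)))
"
```

```text
clk 16.83 pos [ 0.5879 -0.0057  0.1606] th 76.65 F [ 0.7  0.  -2.6] g 0.175 68.4 J [ 0.44  0.39 -0.63  1.65  0.25  1.18 -0.48]
row [-0.0033  0.0009  0.0006] [-0.0006 -0.0003 -0.0052]
z top 0.13098481294252848
31355 0.13089532525959952 ((592.9974365234375, 17.788619995117188), (186.00869750976562, 64.71255493164062), 76.42866516113281)
tilt [-0.00036084  0.001343    0.13090239]
pegA at (np.float64(286.43582847766424), np.float64(69.29085185745768)) pegB (np.float64(287.7571676711015), np.float64(344.08954557493814))
```

View pics/w5.png

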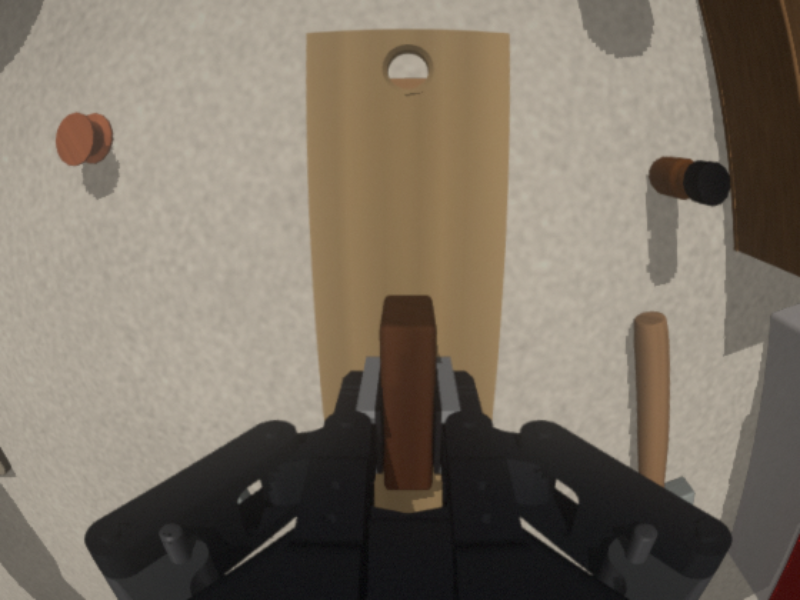

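The view shows the held cover with its near hole at (408,69), just short of the peg (block edge visible at the bottom of the hole). The cover is level, and I'll compute the hole position in the same frame as the pegs.

```bash
cat >> h.py <<'E'
def fray(c,u,v,z):
    x=(u-c["K"][0,2])/c["K"][0,0];y=(v-c["K"][1,2])/c["K"][1,1];a=np.hypot(x,y)
    d=c["R"].T@np.array([x/a*np.sin(a),y/a*np.sin(a),np.cos(a)]);o=-c["R"].T@c["t"];return o+d*(z-o[2])/d[2]
E
python3 -W ignore -c "
from h import *
c=dict(np.load('w5.npz'));W=fworld(c)
for q in((408,69.5),(382,69.5),(434,69.5),(408,44),(408,95)):print(q,fray(c,(q[0]+.5)/1.4286-.5,(q[1]+.5)/1.4286-.5,.131).round(4))
# per-row centre line of plate ahead of handle
z=.131;m=(abs(W[...,2]-z)<.005)&(c['color'][...,0].astype(int)-c['color'][...,2]>25)
P=[]
for v in range(75,190,5):
    u=np.where(m[v])[0]; P.append((W[v,u[0],:2]+W[v,u[-1],:2])/2)
P=np.array(P);l=cv2.fitLine((P*1000).astype(np.float32),cv2.DIST_HUBER,0,.01,.01).ravel();print('centreline',l,np.degrees(np.arctan2(l[1],l[0])))
"
```

```text
(408, 69.5) [0.6116 0.0949 0.131 ]
(382, 69.5) [0.6038 0.0968 0.131 ]
(434, 69.5) [0.6194 0.0931 0.131 ]
(408, 44) [0.6135 0.1031 0.131 ]
(408, 95) [0.6097 0.0869 0.131 ]
centreline [2.3044592e-01 9.7308511e-01 6.0291345e+02 5.9176373e+01] 76.67667
```

Emit:
jog_arm(increments=[[-0.002,0.0005,0.005,0,0,-0.005,-1],[-0.004,0.0008,0.015,0,0,-0.005,-1],[-0.004,0.0008,0.028,0,0,-0.005,-1],[-0.004,0.0008,0.036,0,0,-0.005,-1],[-0.004,0.0008,0.038,0,0,-0.005,-1]])

```text
clock: 17.3
position: [0.5866, -0.0113, 0.1196]
ee_rot: [0.783, 0.622, -0.002, -0.002]
ft_force: [0.2, -0.1, -1.5]
grip_width: 0.172
grasp_force: 68.4
```

Emit:
jog_arm(increments=[[0,0,0,0,0,0,-1],[0,0,0,0,0,0,-1],[0,0,0,0,0,0,-1],[0,0,0,0,0,0,-1]])

```text
clock: 17.63
position: [0.5883, -0.011, 0.1228]
ee_rot: [0.783, 0.622, 0.0, -0.0]
ft_force: [0.4, -0.4, -1.0]
grip_width: 0.177
grasp_force: 68.4
```

```bash
python3 -W ignore -c "
from h import *
go(.5878,-.0098,.0956,76.95)
c=optics.camera('wrist');cv2.imwrite('pics/w6.png',cv2.resize(c['color'][:130,200:370,::-1],None,fx=4,fy=4,interpolation=cv2.INTER_CUBIC));np.savez('w6.npz',**c)
print('peg',fish(c,(.6113,.0911,.076)))"
```

```text
clk 17.63 pos [ 0.5883 -0.011   0.1228] th 76.88 F [ 0.4 -0.4 -1. ] g 0.177 68.4 J [ 0.44  0.43 -0.62  1.69  0.27  1.11 -0.49]
row [ 0.0011 -0.0008  0.0272] [ 0.     -0.0003 -0.0011]
peg (np.float64(284.2576609655292), np.float64(51.61098701815712))
```

View pics/w6.png

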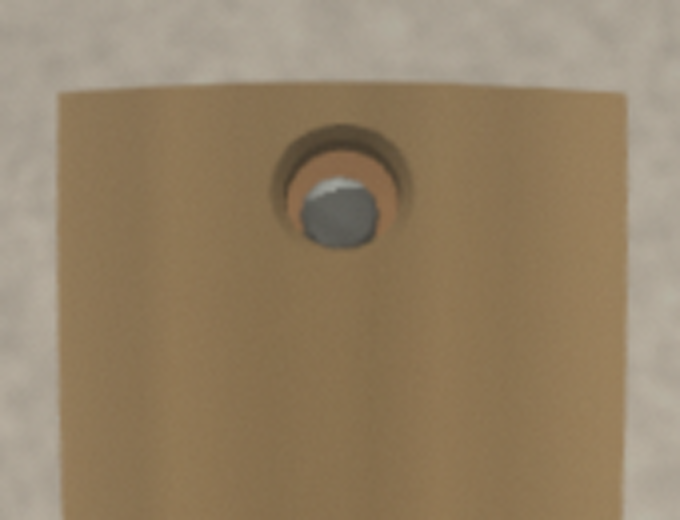

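Looking through the hole, the peg tip is at about crop (340,214), against a rim centre of about (342,187) on top and (342,200) on the underside. I'll convert these to metric positions.

```bash
python3 -W ignore -c "
from h import *
c=dict(np.load('w6.npz'));zu=.1228-.0376
f=lambda x,y,z:fray(c,200+(x+.5)/4-.5,(y+.5)/4-.5,z).round(4)
print('top rim',f(341.5,123,zu+.008),f(341.5,187,zu+.008),f(270,187,zu+.008),f(413,187,zu+.008))
print('under rim far',f(342,148,zu),'L',f(287,200,zu),'R',f(398,200,zu))
print('peg tip near edge',f(340,250,.076),'ctr',f(340,213,.076),'L',f(302,213,.076),'R',f(378,213,.076))
"
```

```text
top rim [0.6133 0.098  0.0932] [0.6116 0.0907 0.0932] [0.6039 0.0926 0.0932] [0.6193 0.0889 0.0932]
under rim far [0.6131 0.0968 0.0852] L [0.6054 0.092  0.0852] R [0.618  0.0891 0.0852]
peg tip near edge [0.6102 0.0858 0.076 ] ctr [0.6113 0.0904 0.076 ] L [0.6068 0.0915 0.076 ] R [0.6159 0.0894 0.076 ]
```

Emit:
jog_arm(increments=[[0.0003,-0.0003,0.002,0,0,0,-1],[0.0003,-0.0003,0.004,0,0,0,-1],[0.0003,-0.0003,0.006,0,0,0,-1],[0.0003,-0.0003,0.007,0,0,0,-1],[0.0003,-0.0003,0.008,0,0,0,-1]])

```text
clock: 18.1
position: [0.5876, -0.0107, 0.1141]
ee_rot: [0.783, 0.622, -0.0, -0.0]
ft_force: [-0.5, -0.8, -1.6]
grip_width: 0.17
grasp_force: 68.4
```

Emit:
jog_arm(increments=[[0,0,0.001,0,0,0,-1],[0,0,0.002,0,0,0,-1],[0,0,0.003,0,0,0,-1],[0,0,0.004,0,0,0,-1],[0,0,0.005,0,0,0,-1]])

```text
clock: 18.52
position: [0.5877, -0.0107, 0.1092]
ee_rot: [0.783, 0.622, -0.0, -0.0]
ft_force: [0.4, 0.1, -1.4]
grip_width: 0.178
grasp_force: 68.4
```

```bash
python3 -W ignore -c "
from h import *
go(.5881,-.0107,.0956,76.95);print(get_obs()['torque'])"
```

```text
clk 18.52 pos [ 0.5877 -0.0107  0.1092] th 76.88 F [ 0.4  0.1 -1.4] g 0.178 68.4 J [ 0.43  0.45 -0.61  1.7   0.28  1.08 -0.49]
row [0.0001 0.0004 0.0136] [-0.0009 -0.0001 -0.0012]
[ 0.0427663   0.01530031 -0.00999488]
```

Underside is now at about 71.6 mm, below the peg tips, with no contact force, so both pegs are in. I'll lower it the rest of the way.

Emit:
jog_arm(increments=[[0,0,0.0015,0,0,0,-1],[0,0,0.003,0,0,0,-1],[0,0,0.0045,0,0,0,-1],[0,0,0.006,0,0,0,-1],[0,0,0.007,0,0,0,-1]])

```text
clock: 18.93
position: [0.5877, -0.0107, 0.1021]
ee_rot: [0.783, 0.622, -0.0, -0.0]
ft_force: [0.2, -0.2, -2.6]
grip_width: 0.171
grasp_force: 68.4
```

Emit:
jog_arm(increments=[[0,0,0.0015,0,0,0,-1],[0,0,0.003,0,0,0,-1],[0,0,0.004,0,0,0,-1],[0,0,0.005,0,0,0,-1],[0,0,0.0055,0,0,0,-1]])

```text
clock: 19.35
position: [0.5877, -0.0107, 0.0967]
ee_rot: [0.783, 0.622, -0.0, -0.0]
ft_force: [0.0, -0.8, -1.0]
grip_width: 0.178
grasp_force: 68.4
```

```bash
python3 -W ignore -c "
from h import *
go(.5881,-.0107,.0956,76.95);print(get_obs()['torque'])"
```

```text
clk 19.35 pos [ 0.5877 -0.0107  0.0967] th 76.89 F [ 0.  -0.8 -1. ] g 0.178 68.4 J [ 0.43  0.46 -0.61  1.71  0.29  1.06 -0.5 ]
row [0.0001 0.0004 0.0011] [-0.001  -0.0001 -0.0011]
[-0.03112474  0.00650258 -0.05350248]
```

Emit:
jog_arm(increments=[[0,0,0.0005,0,0,0,-1],[0,0,0.001,0,0,0,-1],[0,0,0.0015,0,0,0,-1],[0,0,0.0015,0,0,0,-1]])

```text
clock: 19.68
position: [0.5877, -0.0107, 0.0957]
ee_rot: [0.783, 0.622, -0.0, -0.0]
ft_force: [-2.6, 0.1, 3.1]
grip_width: 0.176
grasp_force: 68.9
```

Emit:
jog_arm(increments=[[0,0,0,0,0,0,-0.4],[0,0,0,0,0,0,0],[0,0,0,0,0,0,0.2],[0,0,0,0,0,0,0.2],[0,0,-0.005,0,0,0,0.2]])

```text
clock: 20.1
position: [0.5872, -0.0108, 0.0996]
ee_rot: [0.783, 0.622, -0.001, -0.001]
ft_force: [-0.3, 0.1, 0.1]
grip_width: 0.604
grasp_force: 0.0
```

Emit:
jog_arm(increments=[[0,0,-0.02,0,0,0,0.3],[0,0,-0.05,0,0,0,0.3],[0,0,-0.09,0,0,0,0.3],[0,0,-0.12,0,0,0,0.3],[0,0,-0.12,0,0,0,0.3]])

```text
clock: 20.52
position: [0.5905, -0.0101, 0.2275]
ee_rot: [0.783, 0.622, 0.003, 0.003]
ft_force: [1.0, 0.5, 0.3]
grip_width: 0.65
grasp_force: 0.0
```

```bash
python3 -W ignore -c "
from h import *
go(.45,-.2,.22,76.95)
c=optics.camera('wrist');cv2.imwrite('pics/w7.png',cv2.resize(c['color'][...,::-1],(800,600)));W=fworld(c)
m=(abs(W[...,2]-.066)<.012)&(np.hypot(W[...,0]-.588,W[...,1]+.01)<.13)&(c['color'][...,0].astype(int)-c['color'][...,2]>25)
p=W[m];print(len(p),np.median(p[:,2]),cv2.minAreaRect((p[:,:2]*1000).astype(np.float32)))
A=np.c_[p[:,:2]-p[:,:2].mean(0),np.ones(len(p))];print('tilt',np.linalg.lstsq(A,p[:,2],rcond=None)[0])"
```

```text
clk 20.52 pos [ 0.5905 -0.0101  0.2275] th 76.89 F [1.  0.5 0.3] g 0.65 0.0 J [ 0.46  0.34 -0.64  1.58  0.21  1.29 -0.44]
row [-0.2168 -0.0939  0.0063] [ 0.0088 -0.0019 -0.001 ]
15578 0.06588333973340312 ((587.9110107421875, -9.574028015136719), (232.14796447753906, 70.20514678955078), 76.80968475341797)
tilt [-0.00149477 -0.00032381  0.06577402]
```

View pics/w7.png

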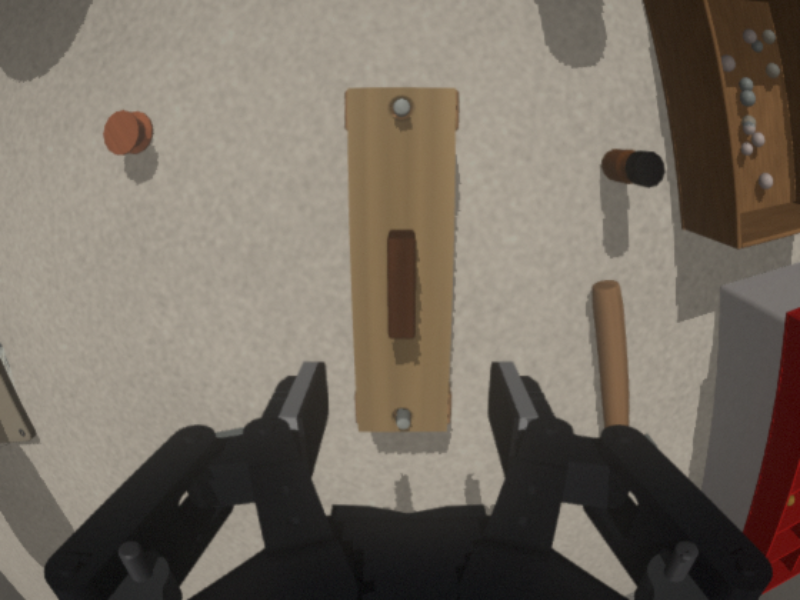

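The cover lies flat: its top is at 65.9 mm (66 expected), tilt is about 0.1°, and both pegs stand through the holes at (401,106) and (403,418). The gripper is clear, so I'm handing in.

```bash
python3 -c "
from h import *
print(workorder.hand_in())"
```

```text
the job is handed in; nothing more can be done
None
```

The oblong and square dies are home in their nests, the round die was left in its own, the cover lies flat over both pegs, and the job is handed in at about 20.5 s on the clock.

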